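# Bolt the sample case for transport

## Task

The lid of the plywood sample case has to be bolted for transport. Lift the bolt's handle out of the notch it rests in, slide the bolt across into its keeper until the raised handle meets the upright stop, and lower the handle into the notch beside that stop so that it lies fully down. Do not force the handle against the notch strips, let go at the end, and leave the things on the case where they are.

Things in the scene. Friction and masses are not known exactly. Their poses are not given: they have to be found in the camera images.
- case: Fixed plywood case 280 (x) x 400 (y) x 120 mm high; origin at the centre of its underside, z up, -x face turned to the robot. A seam at y = +42 mm divides its top into lid (-y) and fixed deck (+y). A steel barrel bolt lies on top along the -x edge; its keeper, a 29 mm high staple, stands on the deck at x = -110, y = +63 mm.
- latch: Fixed steel base plate of the bolt on the lid; axes parallel to the case's. Origin on the lid's surface below the bolt's axis, level with the first notch. The axis runs along y, 16 mm above the origin; the rod slides to +y to lock. The handle sticks out to -x, past the case's edge, which is 30 mm from the axis. Rod guides 22 mm wide, 27 mm high stand at y = -20 and +114 mm.
- notch (a point): Middle of the first notch, at the axis' height, 15 mm to the -x side of the axis; axes as the latch's. It is 16 mm wide, the second notch 12 mm; both are open at the top. The handle's stem is a square bar 8 mm thick.
- strips (a point): On the top edge of the two lapped upright steel strips with the notches, 30 mm to +y of the first notch. They stand 11 to 19 mm from the axis; top edge 2 mm above the axis. The stem clears them above about 0.55 rad; lowered beside a notch it rests on the edge at 0.4 to 0.55 rad. Strips and stop are hard; over 15 N between handle and these is forcing it.
- bolt (a joint): Slide of the bolt, m; 0 = stem in the middle of the first notch, + towards the keeper; starts within 2 mm of 0; about 2.5 N friction. The second notch, in an adjustable strip, has its middle anywhere from 0.056 to 0.092 (not reported). The stop, 30 mm higher than the axis, is that notch's far (+y) wall carried upward: a raised handle touching it is 2 mm past the notch's middle.
- handle (a joint): Turn of the handle about the bolt's axis, rad; 0 = level, fully down in a notch; grows as it is raised; ends at 1.05 (leaning, never upright), so a released handle sinks down by its own weight. It turns easily, slightly damped.
- grip (a point): Centre of the handle's cross-grip: a steel cylinder 18 mm in diameter and 22 mm long, flat ends facing +y and -y (pinch these from above). 55 mm from the bolt's axis on the handle's centre line; with the handle level it is at the axis' height, beyond the case's edge with open space below. Its x axis points to the bolt's axis, y along the bolt.
- caliper: Bystander: steel dial caliper 190 mm long, lying flat on the lid behind the bolt (loose); origin under its beam's middle. Leave it.
- ear_defenders: Bystander: pair of red ear defenders, 140 mm wide, 80 mm high, on the deck (loose); origin under their middle. Leave them.
- weight: Bystander: steel cylinder 44 mm in diameter, 50 mm high, standing on the deck near the keeper (loose); origin at its underside. Leave it.

How it is judged:
By the outcome, as a careful person would: the job done as asked, in the order asked, and still so for the second after the job is handed in, with the robot touching nothing.
It also fails if it takes over 50 s, if anything falls off the work surface, if the arm or the gripper's body presses on something with over 40 N, if the wrist force passes 120 N, or if a joint passes its speed limit or range.

## Robot

A 6-joint arm with a two-finger parallel gripper is mounted at the origin on the work surface. World frame = base frame: x ahead of the robot, y to its left, z up, the work surface at z = 0. Lengths are in m, angles in degrees, forces in N, time in s.
With the tool pointing down it reaches from about 0.4 to 0.825 m from the base axis. Payload 7 kg.
Tool frame: the origin (TCP) lies at the very end of the fingers, on their centre line; the grasp point (between the pads) lies 19 mm behind it; x points along the fingers, z is the direction in which the jaws open and shut, and the axes are right-handed (so a half turn about x gives the same grasp; the last joint's range is limited). The gripper opens to 88 mm and grips with 3 to 60 N. Pads are 19 mm wide; open, the fingers measure 130 mm over their backs; the gripper's body (78 mm by 193 mm) begins 47 mm behind the grasp point.
Start: joints at [-50.586, 20.546, 0.682, 0, -70.136, -16.507], TCP at [0.263, -0.622, 0.227] pointing down, gripper open.
Joint ranges: [-176.03, 176.03], [-82.01, 121.73], [-58.28, 71.71], [-173.87, 95.51], [-174.79, -0.11], [-173.66, 173.66]. Speed limits (degrees/s): [136.94, 136.94, 172.46, 180, 180, 180].

## Interface

Orientations are given as [roll, pitch, yaw] about the fixed x, y, z axes, in that order (R = Rz(yaw) Ry(pitch) Rx(roll)).
In Python, from plant import sensors, cams, workorder gives the robot as it stands. The module is installed in compiled form; this text tells all that it offers.
- The arm moves only by the shell command python3 -m handwheel 'ROWS' [OPENING] [FORCE]. ROWS is JSON, one flat list of numbers, 4 for each row, row after row: the shift along the tool's x, y, z in cm, then the turn about the tool's x in degrees. A call has exactly 10 rows; each row is the pose to reach, as a shift and turn from the pose commanded when the call began, along the tool's axes at that moment; what a row does not reach only later rows make up. A row lasts 1/8 s, in which the tool goes at most 62.5 mm and 10.7 degrees, less where a joint would pass 70% of its speed; a pose out of reach is approached as far as the arm can. A call with a gripper value outside its range is refused whole. OPENING is the finger opening in cm, from 0 to 8.76, set as the call begins (- or left out, the last holds). The fingers move at their own pace and stop on an object; FORCE is the grip in N (left out, the last holds). Time passes only in rows, so rows that repeat a pose let the fingers close, or fill a call up. It gives the time, the measured TCP pose, the force and the opening at its end, in the units of the state.
- sensors.get_state(): the state, without advancing time (a new reading comes with each control period).
- cams.capture(name): name is "scene" or "top" or "wrist"; returns a dict with "image" (480x640x3 uint8, red, green, blue), "fov_y" (degrees; the focal length in pixels is half the picture's height over the tangent of half this angle, whatever the lens; pixels are square), "cx", "cy" (the principal point, pixels), "D" ([k1, k2, p1, p2, k3] as OpenCV has them; the pictures are not rectified), "xyz" and "rotation" of the camera in the world. Camera axes: x right, y down, z forward; pixel columns grow to the right and rows downward; lengths in m; the calibration is good to about 2 mm. A picture is of the moment at which its call begins. There is no depth.
- workorder.close_job(): hands the job in, once; it reports no verdict.
The state is a dict: "time_s": time; "joints": joint angles; "qd": joint speeds; "joint_torque": joint torques, N m; "tcp_pos": TCP position; "eef_rot": TCP orientation; "contact_force": force on the tool from outside, world axes, zero at the start; "moment": the same for the moment, N m; "gripper_width": finger opening in m.
Only numpy, scipy, OpenCV 4.12 (cv2) and the standard library are available. Lean on these libraries where they do the work, as an engineer would, in place of code of your own. Each camera call takes 0.05 s, during which the arm holds its last target.

## Working session

There is one attempt and no reset: what is moved stays moved. The work goes in short steps, Python scripts to look and compute and a shell command to move; the robot and the scene stay as the last step left them, time stands still between calls to the robot, and variables do not carry over. Pictures are saved under pics/ and viewed, and the job is handed in when it is done.

```bash
mkdir -p pics
cat > h.py <<'E'
import numpy as np, cv2
from plant import sensors, cams, workorder
def cap(n,f):
    c=cams.capture(n); cv2.imwrite(f'pics/{f}.png',cv2.cvtColor(c['image'],cv2.COLOR_RGB2BGR))
    np.save(f'pics/{f}.npy',c,allow_pickle=True); return c
def load(f): return np.load(f'pics/{f}.npy',allow_pickle=True).item()
def K(c):
    f=240/np.tan(np.radians(c['fov_y'])/2); return np.array([[f,0,c['cx']],[0,f,c['cy']],[0,0,1.]])
def Rm(c):
    r=np.array(c['rotation'],float)
    if r.shape==(3,3): return r
    from scipy.spatial.transform import Rotation as R
    return R.from_euler('xyz',r,degrees=True).as_matrix()
def rays(c,px):
    p=cv2.undistortPoints(np.array(px,float).reshape(-1,1,2),K(c),np.array(c['D'],float)).reshape(-1,2)
    return np.c_[p,np.ones(len(p))]@Rm(c).T
def plane(c,px,z):
    d=rays(c,px); o=np.array(c['xyz']); return o+d*((z-o[2])/d[:,2])[:,None]
def proj(c,P):
    R=Rm(c); q=(np.atleast_2d(P)-np.array(c['xyz']))@R
    return cv2.projectPoints(q,np.zeros(3),np.zeros(3),K(c),np.array(c['D'],float))[0].reshape(-1,2)
def tri(c1,p1,c2,p2):
    A=np.zeros((3,3));b=np.zeros(3)
    for c,p in((c1,p1),(c2,p2)):
        d=rays(c,[p])[0];d/=np.linalg.norm(d);M=np.eye(3)-np.outer(d,d);A+=M;b+=M@np.array(c['xyz'])
    return np.linalg.solve(A,b)
E
python3 - <<'E'
from h import *
for n in('scene','top','wrist'):
    c=cap(n,n+'0'); print(n,{k:np.round(c[k],4).tolist() for k in c if k!='image'})
print(sensors.get_state())
E
```

```text
scene {'fov_y': 52.3278, 'cx': 315.4001, 'cy': 239.6571, 'D': [-0.02, 0.0, 0.0, 0.0, 0.0], 'xyz': [1.1212, -0.0165, 0.5409], 'rotation': [-132.5037, -0.0427, 80.6888]}
top {'fov_y': 49.4844, 'cx': 318.0588, 'cy': 246.164, 'D': [-0.1221, 0.0, 0.0, 0.0, 0.0], 'xyz': [0.5908, 0.073, 0.8063], 'rotation': [-176.6877, -2.5522, -90.5765]}
wrist {'fov_y': 67.2625, 'cx': 316.3348, 'cy': 239.4783, 'D': [0.0114, 0.0, 0.0, 0.0, 0.0], 'xyz': [0.201, -0.6478, 0.3827], 'rotation': [165.2624, -0.0709, 112.8829]}
{'time_s': 0.15, 'joints': array([-5.05891425e+01,  2.05810858e+01,  6.47669671e-01, -1.39731185e-02,
       -7.01356534e+01, -1.65077722e+01]), 'qd': array([-0.06704161, -0.1060613 ,  0.19904343,  0.05672935, -0.08721423,
        0.05082624]), 'joint_torque': array([-2.22018389e-03, -5.83274674e+01,  2.93287808e+01,  7.00118199e+00,
        8.76255857e-03, -8.09250719e-05]), 'tcp_pos': array([ 0.26254092, -0.62146829,  0.2258644 ]), 'eef_rot': array([  5.73965933,  89.92969191, 118.63798867]), 'contact_force': array([-0.10085386, -0.33471467,  0.09463162]), 'moment': array([-0.03142791, -0.00691412, -0.01486177]), 'gripper_width': 0.0875578072949732}
```

View pics/scene0.png

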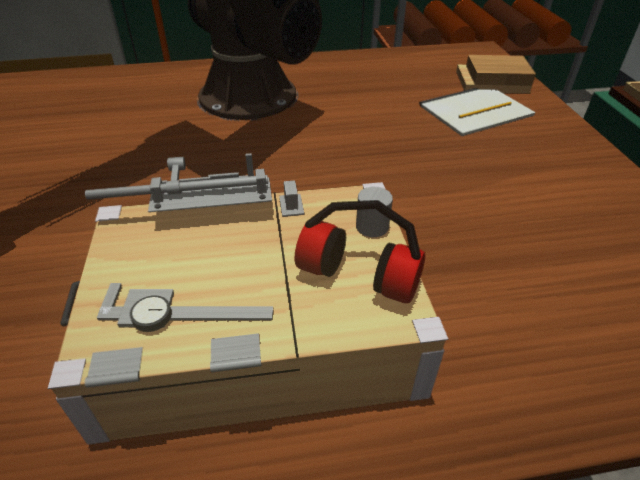

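View pics/top0.png

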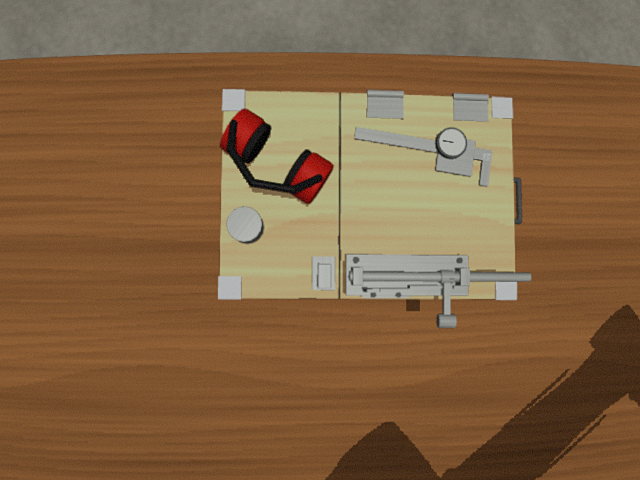

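View pics/wrist0.png

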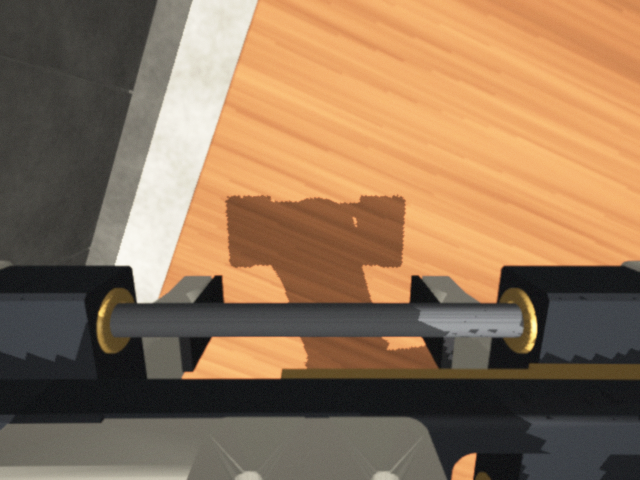

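The top view shows the case (corners about (221,90), (513,95), (516,299), (219,299)), the grip near (447,321), the rod at row 276, the keeper near (323,273) and the weight near (245,225). I'll zoom in.

Run:
```python
from h import *
c=load('top0')
im=cv2.cvtColor(c['image'],cv2.COLOR_RGB2BGR)
cv2.imwrite('pics/z1.png',cv2.resize(im[235:335,330:530],None,fx=4,fy=4,interpolation=cv2.INTER_CUBIC))
s=load('scene0'); im=cv2.cvtColor(s['image'],cv2.COLOR_RGB2BGR)
cv2.imwrite('pics/z2.png',cv2.resize(im[140:240,130:330],None,fx=4,fy=4,interpolation=cv2.INTER_CUBIC))
P=plane(c,[(221,90),(513,95),(516,299),(219,299)],.12);print(P.round(4))
d=P[0]-P[1];print(np.degrees(np.arctan2(-d[0],d[1])));d=P[3]-P[2];print(np.degrees(np.arctan2(-d[0],d[1])))
print(P.mean(0), plane(c,[(447,321),(447,315)],.136).round(4))
```

```text
[[ 0.8432  0.1715  0.12  ]
 [ 0.8417 -0.2352  0.12  ]
 [ 0.5561 -0.2274  0.12  ]
 [ 0.5619  0.1726  0.12  ]]
-0.21865017743200826
-0.8322716216675882
[ 0.70073961 -0.02964432  0.12      ] [[ 0.5301 -0.1251  0.136 ]
 [ 0.5379 -0.1252  0.136 ]]
```

View pics/z1.png

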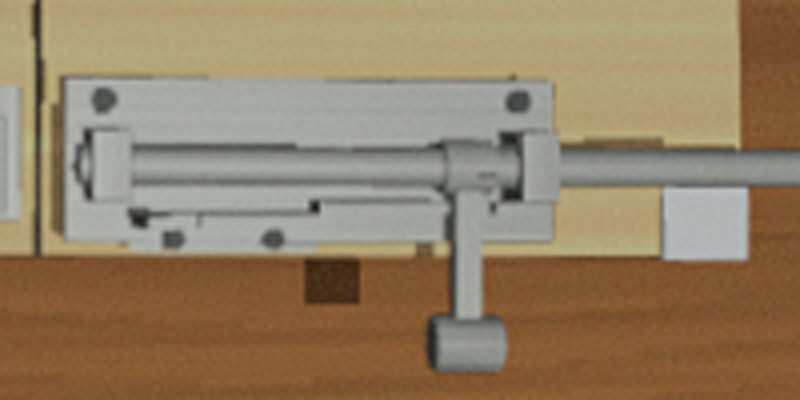

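View pics/z2.png

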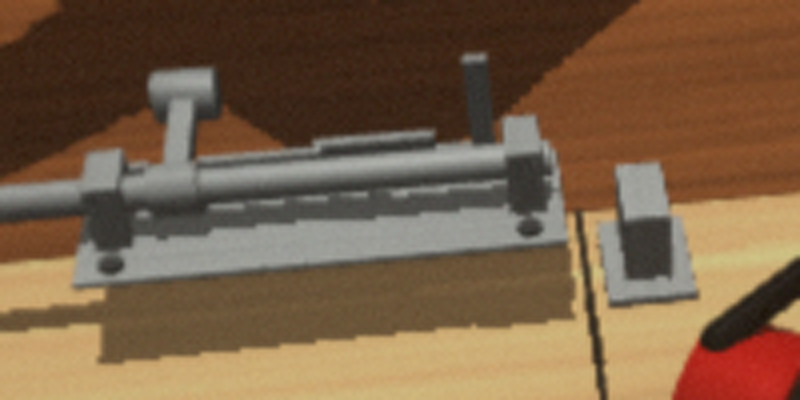

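Run:
```python
from h import *
t=load('top0'); s=load('scene0')
T=lambda x,y:(330+x/4-.375,235+y/4-.375)
S=lambda x,y:(130+x/4-.375,140+y/4-.375)
ax=plane(t,[T(150,163),T(430,164),T(790,167)],.136);print('axis',ax.round(4))
e=plane(t,[T(38,240),T(38,20)],.12);print('seam',e.round(4))
g=plane(t,[T(433,343),T(504,345),T(468,345)],.136);print('grip ends',g.round(4))
print('stem',plane(t,[T(454,260),T(484,260)],.136).round(4))
print('grip tri',tri(t,T(468,320),s,S(182,75)).round(4), 'cyl top? ')
print('stop top', plane(t,[T(130,215),T(150,215)],.166).round(4), plane(s,[S(463,57),S(487,57)],.166).round(4))
for n,Pp in(('staple',[0.,0,0]),): pass
print('plate edges',plane(t,[T(62,160),T(553,160)],.122).round(4))
```

```text
axis [[ 0.5911 -0.0205  0.136 ]
 [ 0.5896 -0.1129  0.136 ]
 [ 0.5868 -0.2369  0.136 ]]
seam [[0.5661 0.0148 0.12  ]
 [0.6388 0.014  0.12  ]]
grip ends [[ 0.5312 -0.1129  0.136 ]
 [ 0.53   -0.1367  0.136 ]
 [ 0.5303 -0.1246  0.136 ]]
stem [[ 0.5581 -0.1203  0.136 ]
 [ 0.5579 -0.1304  0.136 ]]
grip tri [ 0.5418 -0.1121  0.179 ] cyl top? 
stop top [[ 0.5751 -0.0098  0.166 ]
 [ 0.575  -0.0161  0.166 ]] [[ 0.5255 -0.0183  0.166 ]
 [ 0.5268 -0.01    0.166 ]]
plate edges [[ 0.5924  0.0068  0.122 ]
 [ 0.5903 -0.1592  0.122 ]]
```

Run:
```python
from h import *
t=load('top0'); s=load('scene0')
print(plane(s,[(443,335),(52,385),(385,186),(98,208),(279,194),(298,356)],.12).round(4))
print(proj(s,[[.843,.1715,.12],[.842,-.235,.12],[.559,.1726,.12],[.559,-.2274,.12],[.535,-.125,.136],[.66,.13,0.17]]).round(1))
print(proj(t,[[.535,-.125,.136]]))
```

```text
[[ 0.8364  0.1668  0.12  ]
 [ 0.8325 -0.2272  0.12  ]
 [ 0.5706  0.1764  0.12  ]
 [ 0.5561 -0.227   0.12  ]
 [ 0.565   0.0226  0.12  ]
 [ 0.8374  0.0125  0.12  ]]
[[449.5 339.5]
 [ 41.2 394.9]
 [380.4 181.6]
 [ 97.4 209.3]
 [171.9 182.5]
 [371.7 199.2]]
[[446.89002449 317.25532607]]
```

Run:
```python
from h import *
t=load('top0'); s=load('scene0')
P=[[.590,-.113,.136],[.588,-.2,.136],[.591,-.0205,.136],[.575,-.013,.166],[.575,-.013,.138],[.535,-.125,.136],[.535,-.125,.145]]
q=proj(s,P); print(q.round(1)); print(((q-[130,140])*4).round(0))
im=cv2.cvtColor(s['image'],cv2.COLOR_RGB2BGR)
for a in q: cv2.circle(im,tuple(np.round(a).astype(int)),1,(0,0,255),-1)
cv2.imwrite('pics/z3.png',cv2.resize(im[120:240,80:320],None,fx=3.3,fy=3.3,interpolation=cv2.INTER_NEAREST))
```

```text
[[178.9 205.6]
 [111.7 211.4]
 [248.7 199.2]
 [251.5 173.5]
 [253.3 190.4]
 [171.9 182.5]
 [170.6 177.2]]
[[196. 263.]
 [-73. 286.]
 [475. 237.]
 [486. 134.]
 [493. 202.]
 [168. 170.]
 [162. 149.]]
```

View pics/z3.png

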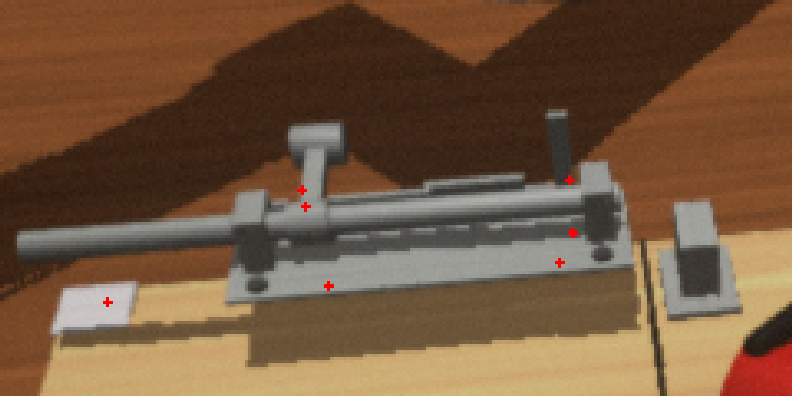

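Run:
```python
from h import *
t=load('top0'); s=load('scene0')
T=lambda x,y:(330+x/4-.375,235+y/4-.375)
Z=lambda x,y:(80+x/3.3-.35,120+y/3.3-.35)
L=[('screwR',T(517,101),Z(256,287)),('screwL',T(103,100),Z(602,255)),('stapleBaseNearSeam',(334,256),Z(668,319)),('staple base -y far?',(334,289),Z(662,250)),('staple base near +y',(312,256),Z(740,310)),
('rod end',T(800,167),Z(20,245)),('case nr',(513,95),(52,385)),('case +y near',(221,90),(443,335)),('case far -y',(516,299),(98,208)),('seam far',T(38,256),Z(642,240)),('dial',(452,143),(151,313)),('hinge corner',(367,117),(258,336)),
('weight',(245,224),(374,201)),('grip',T(468,343),Z(317,140)),('guideR top',T(541,165),Z(250,200)),('guideL',T(113,165),Z(595,170)),('stop',T(140,218),Z(557,114)),('whiteplate nearcorner',(494.5,283),Z(137,283))]
for n,a,b in L:
    P=tri(t,a,s,b); print(n,P.round(4),(proj(t,P)-a).round(1),(proj(s,P)-b).round(1))
```

```text
screwR [ 0.6094 -0.1367  0.1529] [[-0.4  0. ]] [[-0.4 -0.1]]
screwL [ 0.6111 -0.0031  0.1529] [[-0.3 -0. ]] [[-0.3 -0. ]]
stapleBaseNearSeam [0.6171 0.0212 0.1218] [[-0. -0.]] [[-0. -0.]]
staple base -y far? [0.5738 0.0227 0.1242] [[-0.7 -0.1]] [[-0.7 -0. ]]
staple base near +y [0.6173 0.0505 0.1228] [[-0.2 -0. ]] [[-0.2 -0. ]]
rod end [ 0.5869 -0.2247  0.1673] [[-0.8  0.1]] [[-0.9 -0.2]]
case nr [ 0.8376 -0.227   0.1289] [[-2.8  0.4]] [[-4.5 -0.3]]
case +y near [0.8402 0.1677 0.1252] [[2.2 0.8]] [[ 3.1 -0.2]]
case far -y [ 0.5561 -0.2272  0.1201] [[-0.1  0. ]] [[-0.1 -0. ]]
seam far [0.561  0.0156 0.1208] [[-0.5 -0.1]] [[-0.5 -0. ]]
dial [ 0.7672 -0.1374  0.1327] [[-1.3  0.1]] [[-1.7 -0.1]]
hinge corner [ 0.8057 -0.026   0.1196] [[-0.3 -0. ]] [[-0.4 -0. ]]
weight [0.656  0.1343 0.1635] [[-0.1 -0. ]] [[-0.2  0. ]]
grip [ 0.5339 -0.1144  0.1683] [[-0.5 -0. ]] [[-0.5 -0.1]]
guideR top [ 0.5889 -0.1352  0.1792] [[-0.6  0. ]] [[-0.6 -0.1]]
guideL [ 0.5906 -0.0026  0.1793] [[-0.5 -0. ]] [[-0.5 -0. ]]
stop [ 0.5746 -0.0117  0.1956] [[2.3 0.2]] [[2.1 0.2]]
whiteplate nearcorner [ 0.5788 -0.1894  0.1376] [[-0.6  0. ]] [[-0.6 -0.1]]
```

Run:
```python
from h import *
t=load('top0'); s=load('scene0')
T=lambda x,y:(330+x/4-.375,235+y/4-.375)
ax=plane(t,[T(150,163),T(430,164),T(790,167)],.168);print('axis',ax.round(4))
print('grip ends',plane(t,[T(433,343),T(504,345),T(468,345)],.168).round(4))
print('stem',plane(t,[T(454,260),T(484,260)],.168).round(4))
print('stop top', plane(t,[T(130,215),T(150,215)],.198).round(4))
st=sensors.get_state()
from scipy.spatial.transform import Rotation as R
M=R.from_euler('xyz',st['eef_rot'],degrees=True).as_matrix();print(M.round(3))
for tgt in([.535,-.118,.26],): print(((np.array(tgt)-[.263,-.622,.227])@M*100).round(2))
```

```text
axis [[ 0.591  -0.016   0.168 ]
 [ 0.5897 -0.104   0.168 ]
 [ 0.587  -0.2221  0.168 ]]
grip ends [[ 0.534  -0.104   0.168 ]
 [ 0.5329 -0.1267  0.168 ]
 [ 0.5332 -0.1151  0.168 ]]
stem [[ 0.5597 -0.1111  0.168 ]
 [ 0.5595 -0.1207  0.168 ]]
stop top [[ 0.5759 -0.0057  0.198 ]
 [ 0.5758 -0.0116  0.198 ]]
[[-0.001 -0.921 -0.389]
 [ 0.001 -0.389  0.921]
 [-1.     0.     0.001]]
[ -3.26 -44.67  35.85]
```

```bash
python3 -m handwheel '[-0.4,-2,1.6,2, -1,-5,4,5, -2,-9,7,8, -3.3,-13,10.4,12, -3.3,-17,13.6,15, -3.3,-21,16.8,18, -3.3,-25,20,20, -3.3,-29,23.2,22, -3.3,-33,26.4,23, -3.3,-36,28.9,23.9]' 5 5; python3 -m handwheel '[0,0,0,0, 0,0,0,0, 0,0,0,0, 0,0,0,0, 0,0,0,0,0,0,0,0, 0,0,0,0, 0,0,0,0, 0,0,0,0, 0,0,0,0]'
python3 - <<'E'
from h import *
st=sensors.get_state()
from scipy.spatial.transform import Rotation as R
M=R.from_euler('xyz',st['eef_rot'],degrees=True).as_matrix();print(M.round(3))
print(((np.array([.5345,-.1153,.26])-st['tcp_pos'])@M*100).round(2))
E
```

```text
time_s: 1.4
tcp_pos: [0.4824, -0.2135, 0.2595]
eef_rot: [-7.0, 90.0, 82.0]
contact_force: [0.6, -0.3, -0.1]
gripper_width: 0.0501
time_s: 2.65
tcp_pos: [0.4819, -0.2154, 0.2596]
eef_rot: [-117.4, 90.0, -28.4]
contact_force: [0.7, -0.3, -0.8]
gripper_width: 0.0503
[[ 0.    -1.     0.017]
 [-0.     0.017  1.   ]
 [-1.    -0.    -0.   ]]
[-0.04 -5.09 10.1 ]
```

```bash
python3 -m handwheel '[0,-0.5,1,0, 0,-1.2,2.5,0, 0,-2.2,4.5,0, 0,-3.2,6.5,0, 0,-4.2,8.3,0, 0,-4.7,9.4,0, 0,-5.1,10.1,0, 0,-5.1,10.1,0, 0,-5.1,10.1,0, 0,-5.1,10.1,0]'
python3 - <<'E'
from h import *
for n in('wrist','top','scene'): cap(n,n+'1')
st=sensors.get_state();print(st['tcp_pos'])
c=load('wrist1');print(c['xyz'],proj(c,[[.5345,-.1153,.168],[.5345,-.1043,.168],[.5345,-.1263,.168]]).round(1))
E
```

```text
time_s: 3.9
tcp_pos: [0.5344, -0.1158, 0.2596]
eef_rot: [-78.7, 90.0, 10.2]
contact_force: [-0.1, 0.8, -0.3]
gripper_width: 0.0498
[ 0.53444575 -0.11564531  0.25964213]
[ 0.46732045 -0.11415496  0.416631  ] [[316.6 241.8]
 [332.  241.5]
 [301.2 242. ]]
```

View pics/wrist1.png

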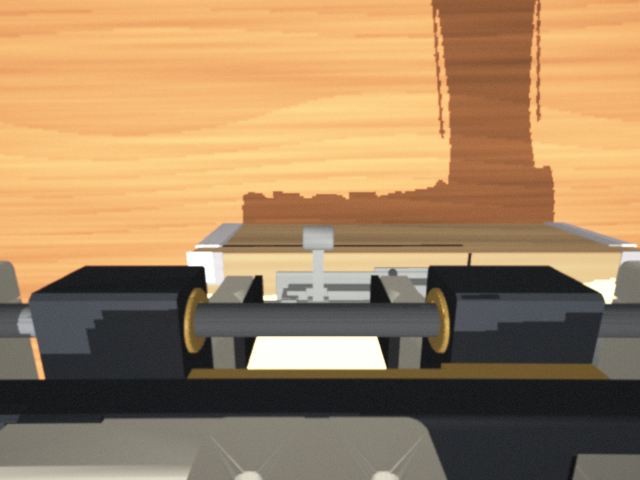

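View pics/scene1.png

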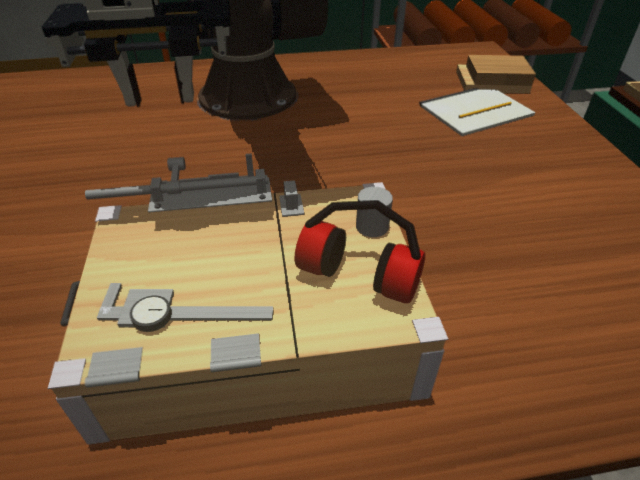

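The wrist view shows the grip at (303–334, 227–248). Its size and place fit an axis at about z = 0.168, not the 0.136 the text implies, so the images put the latch roughly 32 mm above the lid's surface. I'll measure the ends precisely.

Run:
```python
from h import *
c=load('wrist1');im=c['image']
for r in (232,238,243): print(r,im[r,296:342].astype(int).sum(1).tolist())
print(im[215:262,318].astype(int).sum(1).tolist())
print(proj(c,[[.5345,-.1143,.168],[.5255,-.1143,.168],[.5345,-.1143,.177]]).round(1), plane(c,[(303,241),(334,241),(318.5,241)],.168).round(4))
```

```text
232 [362, 361, 355, 368, 359, 356, 391, 468, 508, 525, 526, 524, 516, 523, 524, 524, 522, 516, 510, 519, 513, 506, 522, 517, 507, 503, 505, 503, 508, 501, 494, 492, 507, 503, 495, 488, 458, 416, 367, 363, 367, 362, 353, 363, 361, 366]
238 [321, 315, 317, 305, 311, 316, 386, 496, 537, 548, 549, 554, 557, 560, 554, 561, 558, 564, 560, 568, 565, 566, 555, 567, 569, 562, 567, 570, 557, 556, 562, 564, 567, 559, 556, 548, 514, 427, 356, 327, 316, 317, 314, 325, 311, 320]
243 [354, 365, 360, 357, 355, 359, 411, 501, 542, 554, 554, 556, 552, 561, 560, 560, 562, 557, 563, 559, 563, 564, 571, 562, 570, 569, 564, 568, 573, 566, 572, 575, 581, 576, 579, 570, 536, 465, 384, 362, 370, 364, 362, 362, 352, 361]
[309, 310, 307, 327, 334, 344, 327, 330, 315, 327, 345, 353, 381, 424, 443, 466, 485, 522, 528, 549, 563, 563, 564, 555, 571, 582, 586, 583, 571, 548, 536, 539, 515, 484, 482, 549, 591, 609, 610, 608, 606, 605, 612, 619, 612, 605, 609]
[[318.  241.8]
 [317.8 229.5]
 [318.1 245.2]] [[ 0.5338 -0.125   0.168 ]
 [ 0.5342 -0.1029  0.168 ]
 [ 0.534  -0.1139  0.168 ]]
```

```bash
python3 -m handwheel '[0.5,0,0.1,0, 1.5,0,0.1,0, 3,0,0.1,0, 5,0,0.1,0, 7,0,0.1,0, 9,0,0.1,0, 10.2,0,0.1,0, 10.9,0,0.1,0, 10.9,0,0.1,0, 10.9,0,0.1,0]' 4 5
python3 - <<'E'
from h import *
for n in('wrist','top','scene'): cap(n,n+'2')
w=load('wrist2')['image'];t=load('top2')['image'];s=load('scene2')['image']
a=cv2.resize(w[200:350,200:440],(640,400));b=cv2.resize(s[120:240,80:320],(480,240),interpolation=3)
cv2.imwrite('pics/m2.png',a[:,:,::-1]);cv2.imwrite('pics/n2.png',cv2.resize(s[100:240,80:320],(720,420),interpolation=3)[:,:,::-1])
print(sensors.get_state()['contact_force'])
E
```

```text
time_s: 5.3
tcp_pos: [0.535, -0.1143, 0.1512]
eef_rot: [-88.5, 89.9, 0.5]
contact_force: [1.0, -0.3, 0.5]
gripper_width: 0.0402
[ 0.20876489 -0.07191889  0.21300382]
```

View pics/m2.png

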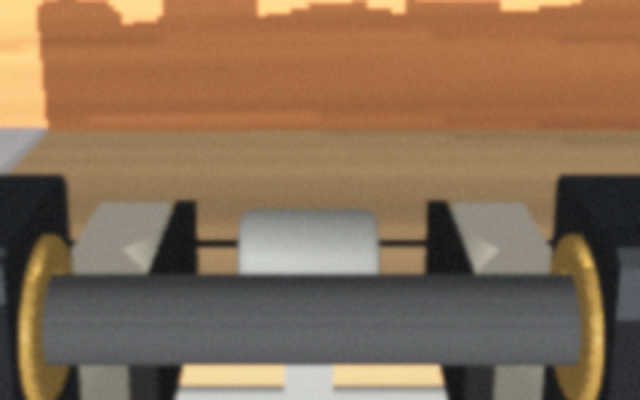

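View pics/n2.png

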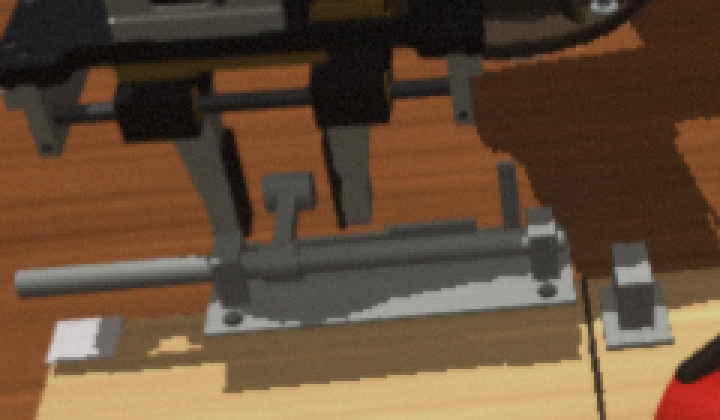

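Straddled well: the gaps are about 45 and 51 zoomed pixels, so I'll shift 0.5 mm to −y and close gently.

```bash
python3 -m handwheel '[0,0,-0.05,0, 0,0,-0.05,0, 0,0,-0.05,0, 0,0,-0.05,0, 0,0,-0.05,0, 0,0,-0.05,0, 0,0,-0.05,0, 0,0,-0.05,0, 0,0,-0.05,0, 0,0,-0.05,0]' 1.8 6
python3 - <<'E'
from h import *
st=sensors.get_state();print(st['tcp_pos'],st['contact_force'],st['gripper_width'])
import numpy as np
c=cap('wrist','wrist3')['image'];cv2.imwrite('pics/m3.png',cv2.resize(c[200:350,200:440],(640,400))[:,:,::-1])
r=55;a0=0
for a in np.arange(.1,.81,.1): print(round(a,1),'fwd(mm)',round(r*(1-np.cos(a)),1),'up',round(r*np.sin(a),1))
E
```

```text
time_s: 6.7
tcp_pos: [0.5346, -0.1148, 0.1506]
eef_rot: [-88.8, 90.0, 0.2]
contact_force: [-0.9, 1.3, 2.3]
gripper_width: 0.0218
[ 0.53460511 -0.11482865  0.15062771] [-0.88401397  1.31773858  2.33772105] 0.021808651401844355
0.1 fwd(mm) 0.3 up 5.5
0.2 fwd(mm) 1.1 up 10.9
0.3 fwd(mm) 2.5 up 16.3
0.4 fwd(mm) 4.3 up 21.4
0.5 fwd(mm) 6.7 up 26.4
0.6 fwd(mm) 9.6 up 31.1
0.7 fwd(mm) 12.9 up 35.4
0.8 fwd(mm) 16.7 up 39.5
```

View pics/m3.png

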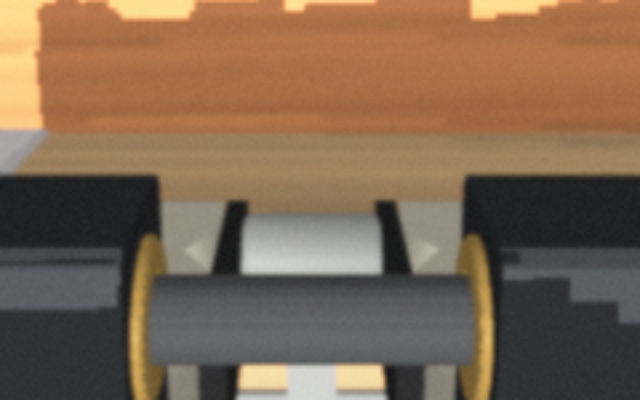

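```bash
python3 -m handwheel '[-0.4,0,0,0, -0.9,-0.08,0,0, -1.4,-0.18,0,0, -1.9,-0.34,0,0, -2.4,-0.55,0,0, -2.8,-0.77,0,0, -3.2,-1.03,0,0, -3.5,-1.26,0,0, -3.75,-1.48,0,0, -3.75,-1.48,0,0]' - 10
python3 - <<'E'
from h import *
st=sensors.get_state();print(st['tcp_pos'],st['contact_force'],st['gripper_width'])
s=cap('scene','scene4')['image'];cv2.imwrite('pics/n4.png',cv2.resize(s[60:240,80:320],(720,540),interpolation=3)[:,:,::-1])
cap('top','top4');cap('wrist','wrist4')
E
```

```text
time_s: 8.0
tcp_pos: [0.5496, -0.1151, 0.1884]
eef_rot: [-98.2, 90.0, -9.2]
contact_force: [-2.6, 0.9, 1.4]
gripper_width: 0.0223
[ 0.54957552 -0.11508759  0.18837151] [-2.56331485  0.85196958  1.36270345] 0.022297339920375792
```

View pics/n4.png

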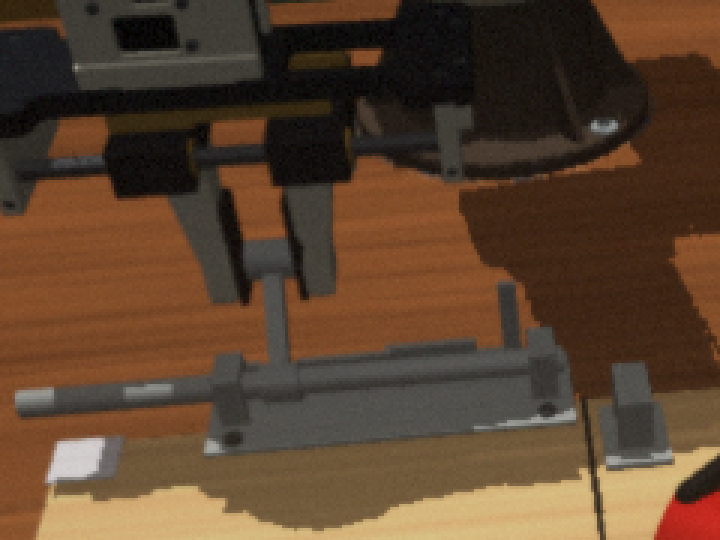

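View pics/wrist4.png

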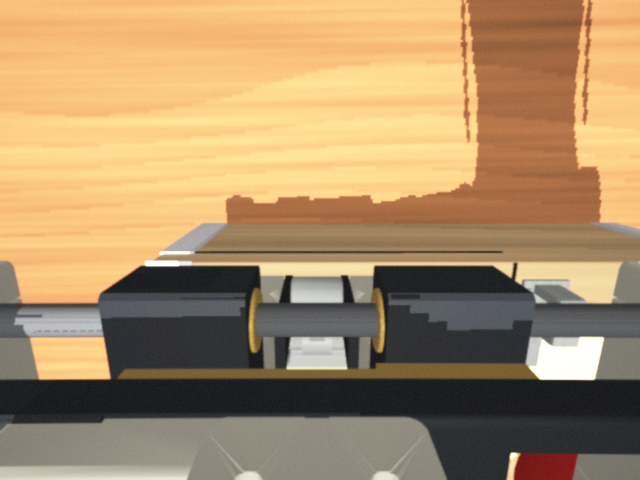

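Run:
```python
from h import *
s=load('scene4');Z=lambda x,y:(80+x/3-.33,60+y/3-.33)
o=np.array(s['xyz'])
for n,p in(('stopTL',Z(499,284)),('stopTR',Z(515,284)),('stopBL',Z(503,340)),('stemR',Z(287,310)),('stemR up',Z(284,285)),('stemL',Z(264,285)),('stemRlow',Z(291,345))):
    d=rays(s,[p])[0]
    print(n,(o+d*((.575-o[0])/d[0])).round(4),(o+d*((.56-o[0])/d[0])).round(4))
g=cv2.cvtColor(s['image'],cv2.COLOR_RGB2GRAY)
print(g[160:164,236:260].tolist()); print(g[158:162,160:182].tolist())
t=load('top4')['image'];cv2.imwrite('pics/t4.png',cv2.resize(t[235:335,330:530],None,fx=4,fy=4,interpolation=3)[:,:,::-1])
```

```text
stopTL [ 0.575  -0.0175  0.1964] [ 0.56   -0.0175  0.1869]
stopTR [ 0.575  -0.0106  0.1957] [ 0.56   -0.0105  0.1862]
stopBL [ 0.575  -0.0184  0.1674] [ 0.56   -0.0185  0.1572]
stemR [ 0.575  -0.1076  0.1929] [ 0.56   -0.1101  0.1833]
stemR up [ 0.575  -0.1066  0.2052] [ 0.56  -0.109  0.196]
stemL [ 0.575  -0.1146  0.2061] [ 0.56   -0.1173  0.1969]
stemRlow [ 0.575  -0.1093  0.1751] [ 0.56   -0.1118  0.165 ]
[[95, 92, 92, 92, 90, 88, 88, 89, 89, 86, 63, 51, 52, 52, 52, 55, 76, 85, 83, 74, 69, 46, 40, 42], [87, 88, 86, 87, 88, 85, 88, 85, 86, 83, 70, 55, 53, 51, 52, 56, 67, 84, 81, 79, 79, 45, 40, 41], [87, 84, 83, 84, 84, 86, 80, 82, 85, 82, 68, 54, 52, 53, 49, 57, 69, 85, 81, 86, 80, 46, 38, 42], [85, 84, 86, 79, 82, 83, 82, 82, 86, 85, 70, 57, 55, 55, 53, 56, 67, 82, 88, 89, 80, 48, 41, 46]]
[[21, 20, 23, 53, 78, 86, 87, 86, 83, 80, 83, 80, 80, 79, 59, 71, 86, 87, 84, 73, 37, 23], [31, 21, 23, 56, 78, 89, 84, 85, 83, 83, 81, 79, 82, 76, 59, 75, 84, 86, 86, 80, 46, 33], [42, 22, 25, 67, 81, 84, 84, 85, 82, 83, 81, 83, 81, 78, 60, 73, 82, 84, 87, 87, 73, 74], [59, 40, 55, 72, 84, 84, 85, 83, 84, 83, 79, 78, 81, 78, 62, 72, 87, 90, 91, 90, 88, 89]]
```

View pics/t4.png

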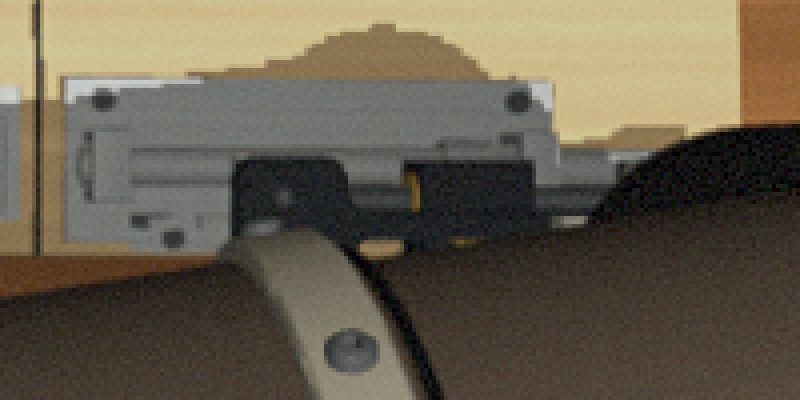

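Run:
```python
from h import *
t=load('top4')
q=proj(t,[[.579,-.0175,.197],[.571,-.0175,.197],[.579,-.0105,.197],[.579,-.0105,.17],[.579,-.0175,.17],[.579,-.0295,.17],[.571,-.0295,.17]]);print(((q+.375-[330,235])*4).round(0))
```

```text
[[169. 204.]
 [170. 231.]
 [146. 204.]
 [134. 202.]
 [156. 202.]
 [195. 202.]
 [195. 228.]]
```

```bash
python3 -m handwheel '[0,0,0.4,0, 0,0,1.2,0, 0,0,2.2,0, 0,0,3.4,0, 0,0,4.6,0, 0,0,5.8,0, 0,0,6.8,0, 0,0,7.6,0, 0,0,8,0, 0,0,8.2,0]'
python3 - <<'E'
from h import *
s=cap('scene','scene5')['image'];cv2.imwrite('pics/n5.png',cv2.resize(s[60:240,120:360],(720,540),interpolation=3)[:,:,::-1])
st=sensors.get_state();print(st['tcp_pos'],st['contact_force'],st['gripper_width'])
E
```

```text
time_s: 9.4
tcp_pos: [0.5507, -0.0329, 0.1881]
eef_rot: [92.8, 90.0, -178.2]
contact_force: [-4.8, -3.3, 4.9]
gripper_width: 0.0221
[ 0.55073576 -0.03279789  0.18809072] [-5.93025363  0.22147405  5.03541852] 0.021706602349207474
```

View pics/n5.png

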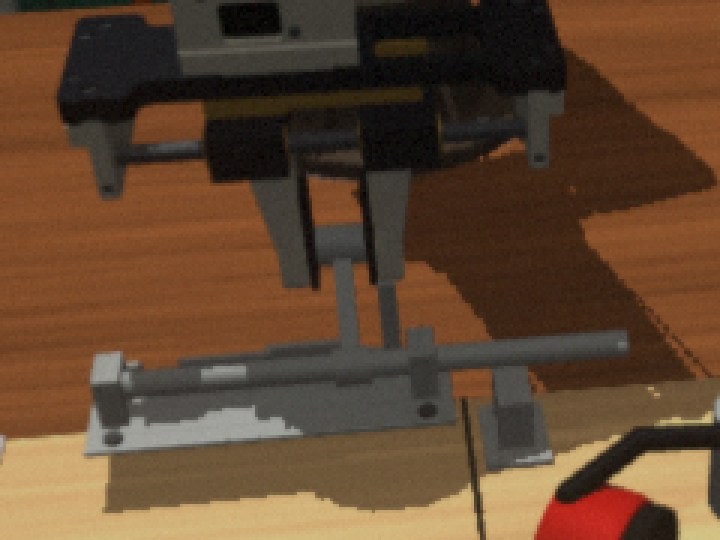

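```bash
python3 -m handwheel '[0,0.05,0.05,0, -0.05,0.07,0.1,0, -0.05,0.07,0.2,0, -0.05,0.07,0.3,0, -0.05,0.07,0.4,0, -0.05,0.07,0.45,0, -0.05,0.07,0.5,0, -0.05,0.07,0.55,0, -0.05,0.07,0.6,0, -0.05,0.07,0.6,0]'
python3 - <<'E'
from h import *
s=cap('scene','scene6');cv2.imwrite('pics/n6.png',cv2.resize(s['image'][130:200,210:290],(800,700),interpolation=3)[:,:,::-1][:600])
st=sensors.get_state();print(st['tcp_pos'],st['contact_force'],st['gripper_width'])
E
```

```text
time_s: 10.7
tcp_pos: [0.5508, -0.0268, 0.1884]
eef_rot: [-68.3, 89.9, 20.7]
contact_force: [5.4, -2.1, -5.9]
gripper_width: 0.0215
[ 0.55081635 -0.02679846  0.18838267] [ 4.87496178 -2.41625953 -5.41389956] 0.02171045174517306
```

View pics/n6.png

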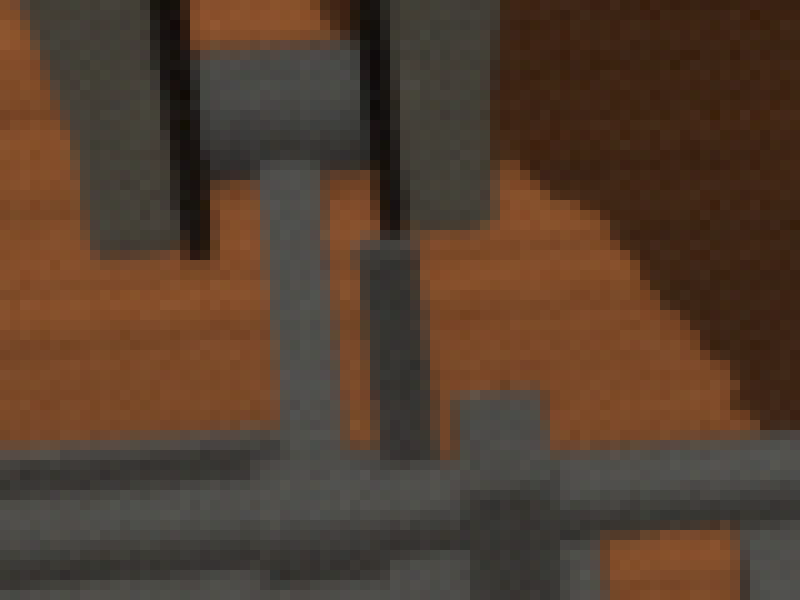

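```bash
python3 -m handwheel '[0.02,-0.03,0.05,0, 0.02,-0.03,0.1,0, 0.02,-0.03,0.15,0, 0.02,-0.03,0.2,0, 0.02,-0.03,0.23,0, 0.02,-0.03,0.26,0, 0.02,-0.03,0.28,0, 0.02,-0.03,0.3,0, 0.02,-0.03,0.3,0, 0.02,-0.03,0.3,0]'
python3 - <<'E'
from h import *
s=cap('scene','scene7');cv2.imwrite('pics/n7.png',cv2.resize(s['image'][130:190,210:290],(800,600),interpolation=3)[:,:,::-1])
st=sensors.get_state();print(st['tcp_pos'],st['contact_force'],st['gripper_width'])
E
```

```text
time_s: 12.0
tcp_pos: [0.5509, -0.024, 0.1884]
eef_rot: [-72.1, 90.0, 16.9]
contact_force: [4.8, -2.2, -5.1]
gripper_width: 0.0216
[ 0.55082513 -0.02395915  0.18831636] [ 4.36423132 -2.08070172 -5.10860562] 0.021948936028655303
```

View pics/n7.png

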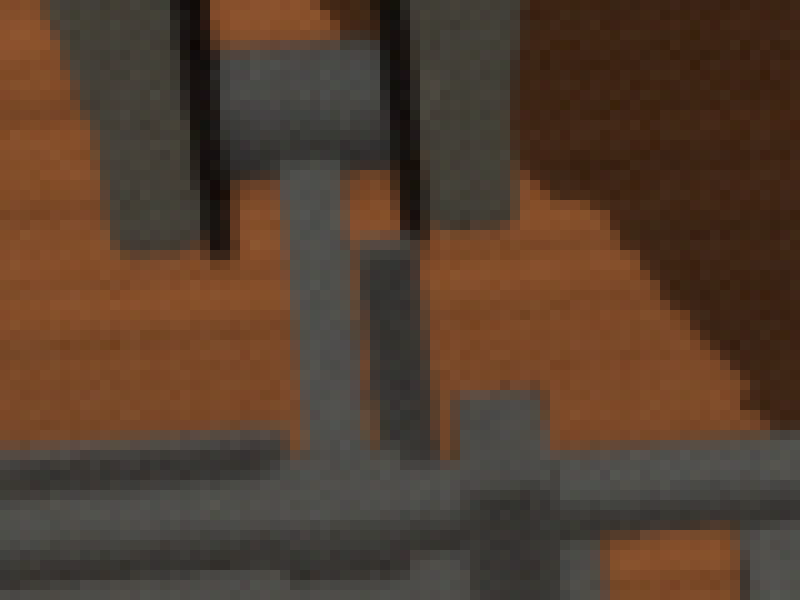

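```bash
python3 -m handwheel '[0.03,-0.03,0.02,0, 0.03,-0.03,0.04,0, 0.03,-0.03,0.06,0, 0.03,-0.03,0.08,0, 0.03,-0.03,0.1,0, 0.03,-0.03,0.12,0, 0.03,-0.03,0.14,0, 0.03,-0.03,0.14,0, 0.03,-0.03,0.14,0, 0.03,-0.03,0.14,0]'
```

```text
time_s: 13.3
tcp_pos: [0.5508, -0.0228, 0.1881]
eef_rot: [125.6, 90.0, -145.4]
contact_force: [1.0, -3.4, 1.7]
gripper_width: 0.0216
```

```bash
python3 -m handwheel '[0,0,0.01,0, 0,0,0.02,0, 0,0,0.03,0, 0,0,0.04,0, 0,0,0.04,0, 0,0,0.04,0, 0,0,0.04,0, 0,0,0.04,0, 0,0,0.04,0, 0,0,0.04,0]'
```

```text
time_s: 14.55
tcp_pos: [0.5508, -0.0227, 0.1881]
eef_rot: [152.0, 90.0, -119.0]
contact_force: [-0.0, -6.0, 1.0]
gripper_width: 0.022
```

Run:
```python
from h import *
s=cap('scene','scene8');cv2.imwrite('pics/n8.png',cv2.resize(s['image'][130:190,210:290],(800,600),interpolation=3)[:,:,::-1])
st=sensors.get_state();print(st['tcp_pos'],st['contact_force'],st['gripper_width'])
```

```text
[ 0.55072997 -0.02269385  0.18805568] [-0.11611066 -5.15908816  1.34518935] 0.021998642425565915
```

View pics/n8.png

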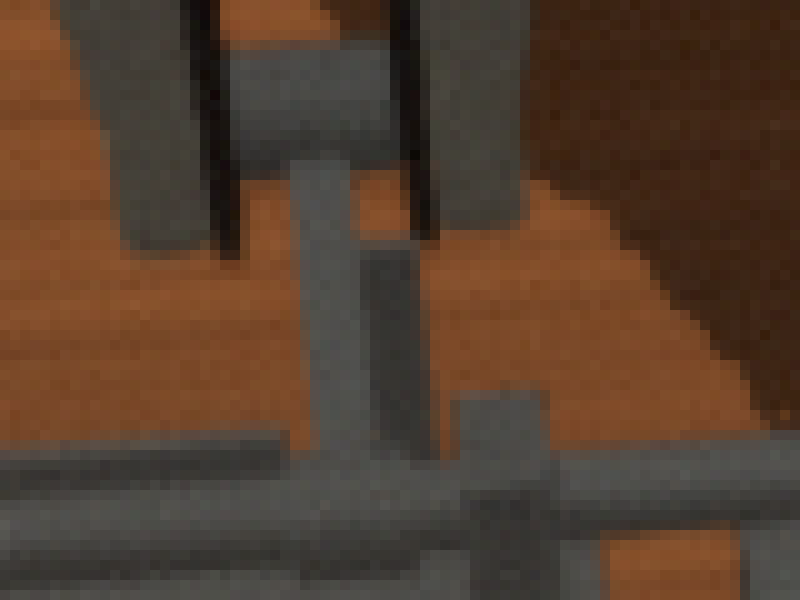

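The stem visibly meets the stop. One more tiny nudge will confirm the contact before backing off.

```bash
python3 -m handwheel '[0,0,0.01,0, 0,0,0.02,0, 0,0,0.03,0, 0,0,0.03,0, 0,0,0.03,0, 0,0,0.03,0, 0,0,0.03,0, 0,0,0.03,0, 0,0,0.03,0, 0,0,0.03,0]'
```

```text
time_s: 15.85
tcp_pos: [0.5507, -0.0227, 0.1881]
eef_rot: [155.6, 89.9, -115.4]
contact_force: [0.5, -6.8, 1.3]
gripper_width: 0.0218
```

```bash
python3 -m handwheel '[0,0,-0.05,0, 0,0,-0.1,0, 0,0,-0.15,0, 0,0,-0.2,0, 0,0,-0.24,0, 0,0,-0.24,0, 0,0,-0.24,0, 0,0,-0.24,0, 0,0,-0.24,0, 0,0,-0.24,0]'
```

```text
time_s: 17.1
tcp_pos: [0.5508, -0.0244, 0.1881]
eef_rot: [97.6, 90.0, -173.4]
contact_force: [-4.2, 3.1, 3.2]
gripper_width: 0.0218
```

```bash
python3 -m handwheel '[0,0,-0.03,0, 0,0,-0.03,0, 0.1,0.1,-0.03,0, 0.25,0.21,-0.03,0, 0.45,0.37,-0.03,0, 0.64,0.52,-0.03,0, 0.85,0.66,-0.03,0, 1.1,0.81,-0.03,0, 1.25,0.89,-0.03,0, 1.4,0.95,-0.03,0]' - 3
python3 - <<'E'
from h import *
s=cap('scene','scene9');cv2.imwrite('pics/n9.png',cv2.resize(s['image'][130:190,210:290],(800,600),interpolation=3)[:,:,::-1])
st=sensors.get_state();print(st['tcp_pos'],st['contact_force'],st['gripper_width'])
E
```

```text
time_s: 18.35
tcp_pos: [0.5412, -0.0245, 0.174]
eef_rot: [102.8, 90.0, -168.2]
contact_force: [1.1, 0.6, 0.0]
gripper_width: 0.0219
[ 0.54111249 -0.02454061  0.17377516] [ 1.24631925  1.39863046 -1.11924104] 0.021624191732501262
```

View pics/n9.png

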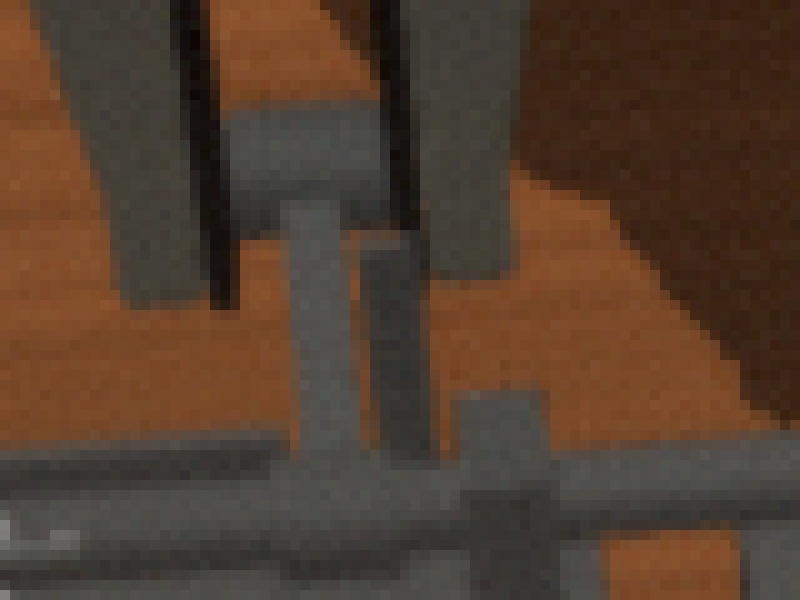

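```bash
python3 -m handwheel '[0.15,0.07,0,0, 0.3,0.14,0,0, 0.46,0.2,0,0, 0.63,0.26,0,0, 0.8,0.31,0,0, 0.99,0.36,0,0, 1.17,0.4,0,0, 1.35,0.44,0,0, 1.53,0.47,0,0, 1.53,0.47,0,0]'
python3 - <<'E'
from h import *
s=cap('scene','scene10');cv2.imwrite('pics/n10.png',cv2.resize(s['image'][130:190,210:290],(800,600),interpolation=3)[:,:,::-1])
st=sensors.get_state();print(st['tcp_pos'],st['contact_force'],st['gripper_width'])
E
```

```text
time_s: 19.65
tcp_pos: [0.5366, -0.0245, 0.1586]
eef_rot: [114.0, 90.0, -157.0]
contact_force: [1.3, 0.8, -0.9]
gripper_width: 0.022
[ 0.53662534 -0.02446435  0.15866086] [ 1.2552711   1.35617152 -1.75896382] 0.022149080315463046
```

View pics/n10.png

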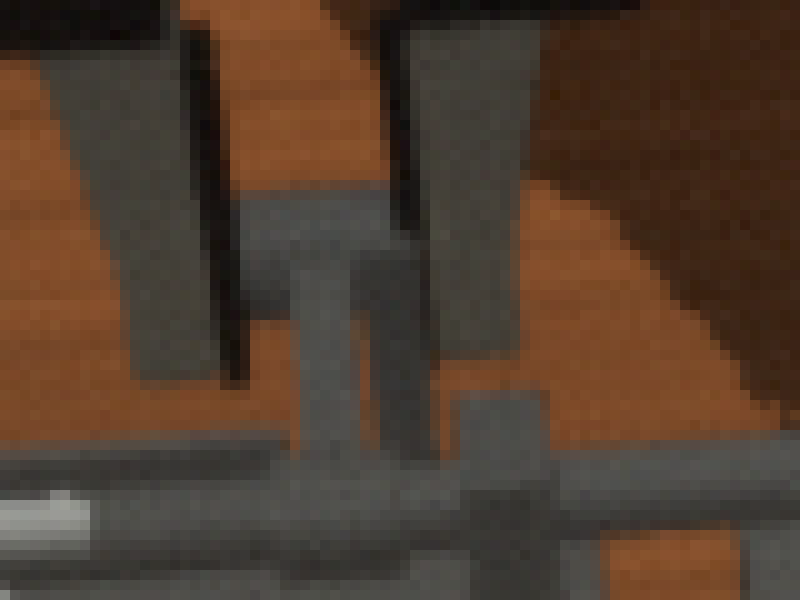

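```bash
python3 -m handwheel '[0.15,0.02,0,0, 0.3,0.04,0,0, 0.45,0.05,0,0, 0.6,0.06,0,0, 0.7,0.06,0,0, 0.75,0.06,0,0, 0.75,0.06,0,0, 0.75,0.06,0,0, 0.75,0.06,0,0, 0.75,0.06,0,0]'
python3 - <<'E'
from h import *
st=sensors.get_state();print(st['tcp_pos'],st['contact_force'],st['gripper_width'])
E
python3 -m handwheel '[0,0,0,0, 0,0,0,0, 0,0,0,0, 0,0,0,0, 0,0,0,0, 0,0,0,0, 0,0,0,0, 0,0,0,0, 0,0,0,0, 0,0,0,0]' 4
python3 - <<'E'
from h import *
s=cap('scene','scene11');cv2.imwrite('pics/n11.png',cv2.resize(s['image'][130:190,210:290],(800,600),interpolation=3)[:,:,::-1])
w=cap('wrist','wrist11')['image'];cv2.imwrite('pics/m11.png',cv2.resize(w[200:350,200:440],(640,400))[:,:,::-1])
E
```

```text
time_s: 20.95
tcp_pos: [0.5362, -0.0244, 0.1514]
eef_rot: [-85.5, 90.0, 3.6]
contact_force: [0.9, 0.6, 5.8]
gripper_width: 0.0219
[ 0.5362436  -0.02442026  0.15137325] [0.89202563 0.64135677 5.79664008] 0.02186202443580066
time_s: 22.2
tcp_pos: [0.5361, -0.0244, 0.1513]
eef_rot: [-35.9, 90.0, 53.1]
contact_force: [-0.0, -0.2, 0.7]
gripper_width: 0.0399
```

View pics/n11.png

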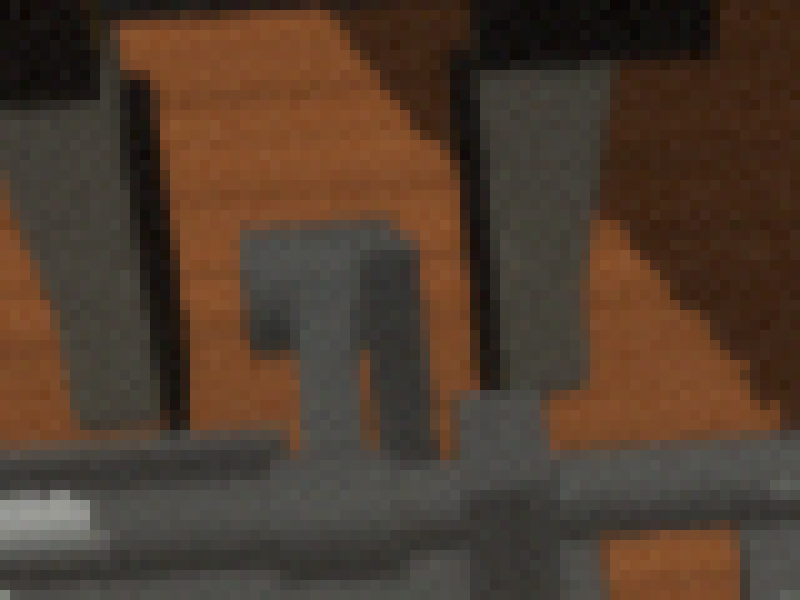

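View pics/m11.png

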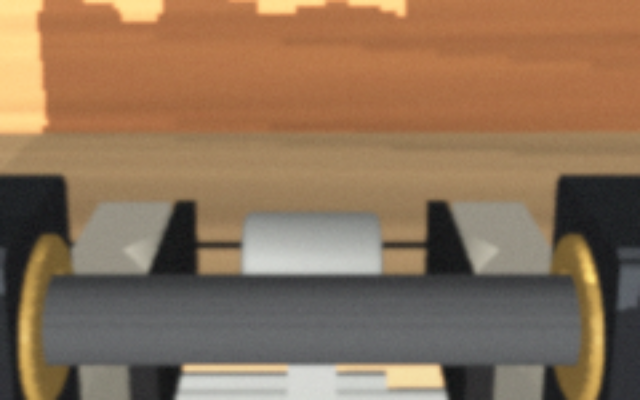

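```bash
python3 -m handwheel '[-0.5,0,0,0, -1.5,0,0,0, -3,0,0,0, -5,0,0,0, -7,0,0,0, -9,0.5,0,0, -11,1.5,-1,0, -12,4,-3,0, -12,7,-6,0, -12,10,-9,0]'
python3 -m handwheel '[0,1,-3,0, 0,1,-7,0, 0,1,-11,0, 0,1,-15,0, 0,1,-19,0, 0,1,-23,0, 0,1,-27,0, 0,1,-29,0, 0,1,-30,0, 0,1,-30,0]'
python3 - <<'E'
from h import *
cap('scene','scene12');cap('top','top12')
st=sensors.get_state();print(st['tcp_pos'],st['contact_force'],st['qd'].round(2))
t=load('top12');cv2.imwrite('pics/t12.png',cv2.resize(t['image'][235:335,280:480],None,fx=4,fy=4,interpolation=3)[:,:,::-1])
E
```

```text
time_s: 23.55
tcp_pos: [0.4337, -0.1133, 0.2726]
eef_rot: [-85.1, 89.9, 4.0]
contact_force: [0.5, -1.0, 0.0]
gripper_width: 0.0398
time_s: 24.8
tcp_pos: [0.4193, -0.4123, 0.2714]
eef_rot: [-44.9, 90.0, 44.1]
contact_force: [-0.6, 0.7, -0.0]
gripper_width: 0.0403
[ 0.41941727 -0.41168042  0.27155994] [-0.32840699 -0.11731764  0.10104444] [ 0.36 -0.18 -0.13  0.03  0.11  0.04]
```

View pics/t12.png

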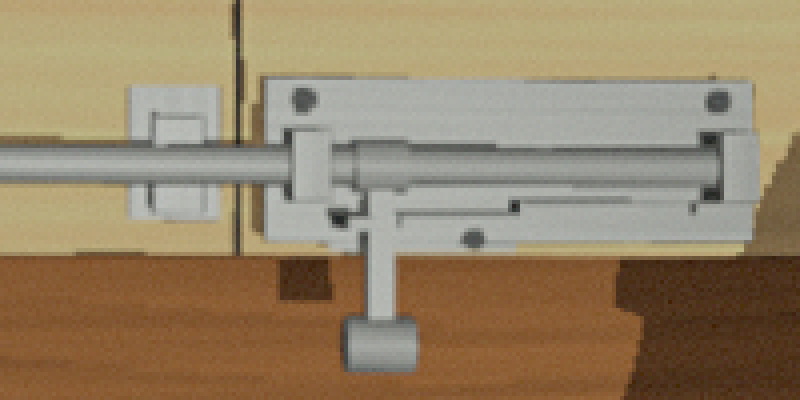

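View pics/scene12.png

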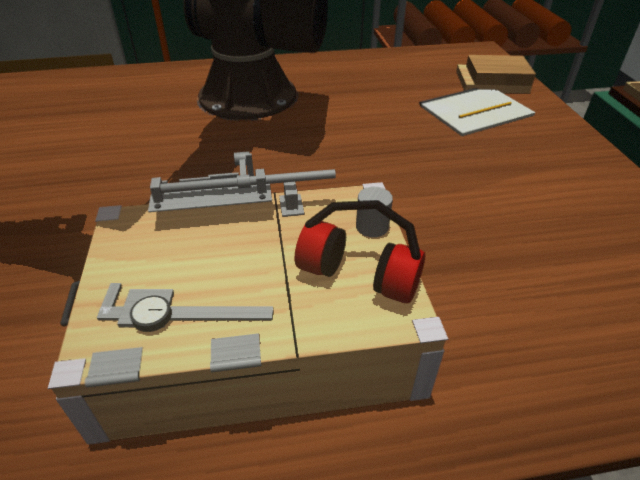

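Run:
```python
from h import *
a=load('top0');b=load('top12')
d=np.abs(a['image'].astype(int)-b['image']).max(2)
print('bystander diff px: caliper',(d[110:195,350:500]>40).sum(),'ears',(d[100:210,215:335]>40).sum(),'weight',(d[200:250,222:270]>40).sum())
T=lambda x,y:(280+x/4-.375,235+y/4-.375)
print('grip',plane(b,[T(380,345)],.168).round(4))
print(workorder.close_job())
```

```text
bystander diff px: caliper 0 ears 0 weight 0
grip [[ 0.535  -0.0246  0.168 ]]
the job is handed in; nothing more can be done
None
```

The bolt's handle now lies fully down in the second notch beside the stop, and the job is handed in. But the rod looks as if it passes over the keeper, not through it.

**What I did:** I pinched the cross-grip at its flat ends and lifted it to about 0.75 rad. I slid the bolt about 92 mm until the handle met the stop: the tool stopped advancing and the force along y rose to 6.8 N. Then I backed off about 1.7 mm and lowered the handle with a 3 N grip. After that I let go and drew the arm clear, at about 25 s.

**Last checks:**
- **Handle:** in the top view the grip is as far out from the axis as at the start, so the handle looks level. It sits about 90 mm further to +y.
- **Things on the case:** the caliper, ear defenders and weight show no pixel changes in the top view.
- **Robot:** it reads no contact, and no wrist reading passed about 8 N.

**What disagreed:**
- **Bolt height and keeper:** all three cameras put the bolt's axis about 48 mm above the lid, not the stated 16 mm. I worked to the images, and the grasp confirmed that height. At that height the rod passes above the 29 mm keeper. The base plate is fixed, so I could not change this.
- **Stop position:** the two views differed by several millimetres, so I found the stop by contact.
- **Force at the end of lowering:** the upward force at the grip rose to 5.8 N just before release. I took this as the handle reaching its lower end, but I could not measure the force on the notch strips directly.

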